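# Put the carved biscuit moulds away

## Task

The washed biscuit moulds have dried carved face up; put them all away. Open the lid of the mould chest right back until it rests on its stop, turn every mould over and lay it (do not drop it in) flat on the chest's floor, carved face down on the cork, side by side and none on top of another, then lower the lid shut. Leave the basket, the brush and the scraper where they are.

Things in the scene. Friction and masses are not known exactly. Their poses are not given: they have to be found in the camera images.
- lid (a joint): angle of the chest's lid, rad: 0 shut, 1.83 (105 deg) wide open on the stop of its hinges. Swings up, away from the middle of the bench. The hinge is loose: let go, the lid (0.5 kg) falls shut from below about 1.2 and falls back onto its stop from beyond about 1.45. About 3 N at the handle lift it
- lid_handle (a point): centre of the lid's handle, a round brass bar 12 mm thick, 110 mm long, along the chest's x, on two posts that hold its axis 38 mm out from the lid's front rail. Lid shut: level in front of the chest, 83 mm above the bench, 32 mm gap to the chest's front. Lid open: the topmost part, 280 mm up. Axes turn with the lid (x along the bar)
- chest_hinge (a point): middle of the hinge line, rear (+y) top edge of the chest, 70 mm above the bench; axes those of the chest, not turning with the lid. With the lid at angle q the handle bar lies at y = -0.222 cos q + 0.013 sin q, z = 0.222 sin q + 0.013 cos q (m) from here
- chest_floor (a point): centre of the inner floor (cork, 12 mm above the bench) of the mould chest: beech box fixed to the bench on the left, 314 (x) x 184 (y) x 70 mm high without lid, walls 12 mm, inside 290 x 160 x 58 mm, no dividers. x along its length, y to the hinge, -y the front (handle side, towards the middle of the bench), z up. The lid adds 36 mm
- mould_a_center (a point): centre of a carved beech biscuit mould (motif: an ear of wheat): a flat block 120 mm long (x) by 60 mm wide (y) by 30 mm thick (z), 0.15 kg, one face carved in a recess 7 mm deep inside an 8 mm border, the other plain; +z points out of the carved face. At the start it lies on the bench carved face up. May be absent
- mould_b_center (a point): centre of a carved beech biscuit mould (motif: a fish): a flat block 120 mm long (x) by 60 mm wide (y) by 30 mm thick (z), 0.15 kg, one face carved in a recess 7 mm deep inside an 8 mm border, the other plain; +z points out of the carved face. At the start it lies on the bench carved face up. May be absent
- mould_c_center (a point): centre of a carved beech biscuit mould (motif: a flower): a flat block 120 mm long (x) by 60 mm wide (y) by 30 mm thick (z), 0.15 kg, one face carved in a recess 7 mm deep inside an 8 mm border, the other plain; +z points out of the carved face. At the start it lies on the bench carved face up. May be absent
- basket: small round cane proofing basket, 150 mm across and 65 mm high, standing beyond the work; origin under its centre. Leave alone
- brush: wooden bench brush lying on the right, 220 mm long (x), 40 mm wide, 40 mm high; origin under its centre. Leave alone
- scraper: bench scraper lying flat beyond the work: steel blade 75 x 110 mm, wooden handle 120 mm long and 22 mm thick; origin under the middle of the handle, its x axis points along the blade away from the handle. Leave alone

How it is judged (in metres and radians):
On the way, in this order (a step that is already met when the one before it is completed fails the run):
1. the lid is open and rests on its stop (value of joint lid above 1.78 rad), for 0.3 s.
2. every mould lies flat on the chest's floor, carved face down, with the lid still open (z of mould_a_center in the frame of chest_floor between 0.009 and 0.021 m and x of mould_a_center in the frame of chest_floor between -0.135 and 0.135 m and y of mould_a_center in the frame of chest_floor between -0.07 and 0.07 m and angle between each of mould_a_center, mould_b_center, mould_c_center's own z axis and vertical above 3 rad and z of mould_b_center in the frame of chest_floor between 0.009 and 0.021 m and x of mould_b_center in the frame of chest_floor between -0.135 and 0.135 m and y of mould_b_center in the frame of chest_floor between -0.07 and 0.07 m and z of mould_c_center in the frame of chest_floor between 0.009 and 0.021 m and x of mould_c_center in the frame of chest_floor between -0.135 and 0.135 m and y of mould_c_center in the frame of chest_floor between -0.07 and 0.07 m and value of joint lid above 1 rad), for 0.2 s.
At the end, for the whole second after the job is handed in: every mould present lies flat on the chest's floor (centre within 6 mm of its resting height of 15 mm above the liner, carved face down within 8 degrees, wholly inside the walls) and at rest, and the lid is shut (below 0.05 rad) (z of mould_a_center in the frame of chest_floor between 0.009 and 0.021 m and x of mould_a_center in the frame of chest_floor between -0.135 and 0.135 m and y of mould_a_center in the frame of chest_floor between -0.07 and 0.07 m and angle between each of mould_a_center, mould_b_center, mould_c_center's own z axis and vertical above 3 rad and z of mould_b_center in the frame of chest_floor between 0.009 and 0.021 m and x of mould_b_center in the frame of chest_floor between -0.135 and 0.135 m and y of mould_b_center in the frame of chest_floor between -0.07 and 0.07 m and z of mould_c_center in the frame of chest_floor between 0.009 and 0.021 m and x of mould_c_center in the frame of chest_floor between -0.135 and 0.135 m and y of mould_c_center in the frame of chest_floor between -0.07 and 0.07 m and linear speed of each of mould_a, mould_b, mould_c below 0.02 m/s and value of joint lid below 0.05 rad); the robot touches nothing.
It fails at once if a bystander is moved by more than 30 mm (distance of any of basket, brush, scraper from where it was at the start of the episode above 0.03 m).
It fails at once if a mould is dropped into the chest (faster than 1.2 m/s inside it) ((linear speed of mould_a above 1.2 m/s and z of mould_a_center in the frame of chest_floor below 0.09 m and x of mould_a_center in the frame of chest_floor between -0.14 and 0.14 m and y of mould_a_center in the frame of chest_floor between -0.08 and 0.08 m) or (linear speed of mould_b above 1.2 m/s and z of mould_b_center in the frame of chest_floor below 0.09 m and x of mould_b_center in the frame of chest_floor between -0.14 and 0.14 m and y of mould_b_center in the frame of chest_floor between -0.08 and 0.08 m) or (linear speed of mould_c above 1.2 m/s and z of mould_c_center in the frame of chest_floor below 0.09 m and x of mould_c_center in the frame of chest_floor between -0.14 and 0.14 m and y of mould_c_center in the frame of chest_floor between -0.08 and 0.08 m)).
Of mould_a, mould_b, mould_c only 2 to 3 are there at a start; the rules pass over those that are not, and their reading is None.
At some moment in a run one of mould_a, mould_b, mould_c may be knocked a few centimetres aside while the robot is not near it.
It also fails if it takes over 210 s, if anything falls off the work surface, if the arm or the gripper's body presses on something with over 40 N, if the wrist force passes 120 N, or if a joint passes its speed limit or range.

## Robot

A 7-joint arm with a two-finger parallel gripper is mounted at the origin on the work surface. World frame = base frame: x ahead of the robot, y to its left, z up, the work surface at z = 0. Lengths are in mm, angles in rad, forces in N, time in s.
With the tool pointing down it reaches from about 425 to 1025 mm from the base axis. Payload 9.4 kg.
Tool frame: the origin (TCP) lies midway between the tips of the shut fingers; the grasp point (between the pads) lies 19 mm behind it; z points along the fingers, y is the line along which they close (so a half turn about z gives the same grasp; the last joint's range is limited). The gripper opens to 85 mm and grips with 20 to 120 N. Pads are 22 mm wide; open, the fingers measure 114 mm over their backs; the gripper's body (76 mm by 85 mm) begins 54 mm behind the grasp point. The pads swing forward as they close: fully open they stand 13 mm farther back than shut.
Start: joints at [1.12, 0.599, -0.003, 1.599, 0.002, 0.943, -0.08], TCP at [264.729, -674.939, 231.275] pointing down, gripper open.
Joint ranges: [-2.57, 2.57], [-0.35, 1.97], [-1.29, 1.29], [0.11, 2.56], [-1.05, 4.19], [0.11, 1.86], [-2.63, 2.63]. Speed limits (rad/s): [2.22, 2.22, 3.01, 3.01, 3.14, 3.14, 3.14].

## Interface

Orientations are given as a unit quaternion [x, y, z, w].
In Python, from cell import env, vision, order gives the robot as it stands.
- The arm moves only by the shell command python3 -m inch 'ROWS'. ROWS is JSON, a list of rows, each a list of 7 numbers: the finger opening in cm, from 0 to 8.54, then the shift along the world's x, y, z in cm, then the turn, a rotation vector about the world's x, y, z in rad. A call has 1 to 12 rows; each row is the pose to reach, as a shift and turn from the pose commanded when the call began; what a row does not reach only later rows make up. A row lasts 1/8 s, in which the tool goes at most 62.5 mm and 10.7 degrees, less where a joint would pass 70% of its speed; a pose out of reach is approached as far as the arm can. A call with a gripper value outside its range is refused whole. The fingers move at their own pace and stop on an object; the grip force is fixed at half the most. Time passes only in rows, so rows that repeat a pose let the fingers close. It gives the time, the measured TCP pose, the force, the opening and the grip force at its end, in the units of the state.
- env.observe(): the state, without advancing time (a new reading comes with each control period).
- vision.grab_frame(name): name is "scene" or "top" or "wrist"; returns the picture (420x560x3 uint8, red, green, blue); there is no depth.
- vision.camera_info(name): a dict with "K" (3x3 intrinsics, pixels), "rvec" (rotation vector, rad) and "tvec" (3), from world to camera coordinates, as OpenCV has them. Camera axes: x right, y down, z forward; pixel columns grow to the right and rows downward; lengths in mm; the calibration is good to about 2 mm. A picture is of the moment at which its call begins: read the wrist's pose just before it. camera_info takes no time and is no camera call; for the wrist camera it gives the pose at the moment of the call.
- order.sign_off(): hands the job in; it is judged then, once.
The state is a dict: "clock": time; "joint_positions": joint angles; "qvel": joint speeds; "effort": joint torques, N m; "ee_pos": TCP position; "eef_rot": TCP orientation; "contact_force": force on the tool from outside, world axes, zero at the start; "wrist_torque": the same for the moment, N m; "finger_gap": finger opening in mm; "gripper_force": force on a finger pad.
Only numpy, scipy, OpenCV 4.12 (cv2) and the standard library are available. Lean on these libraries where they do the work, as an engineer would, in place of code of your own. Each camera call takes 0.05 s, during which the arm holds its last target. There are 200 camera calls.

## Working session

There is one attempt and no reset: what is moved stays moved. The work goes in short steps, Python scripts to look and compute and a shell command to move; the robot and the scene stay as the last step left them, time stands still between calls to the robot, and variables do not carry over. Pictures are saved under pics/ and viewed, at most 15 in all, crops included, and the job is handed in when it is done.

```bash
ls; mkdir -p pics
python3 - <<'E'
from cell import env, vision, order
import cv2
s=env.observe(); print({k:s[k] for k in('clock','ee_pos','eef_rot','finger_gap')})
for n in("top","scene"):
    f=vision.grab_frame(n); cv2.imwrite(f"pics/{n}0.png",cv2.cvtColor(f,cv2.COLOR_RGB2BGR)); print(n,vision.camera_info(n))
E
```

```text
pics
{'clock': 0.0, 'ee_pos': array([ 264.53856947, -674.48523543,  230.40437475]), 'eef_rot': array([ 9.82579031e-01,  1.85843568e-01, -2.24392561e-04, -7.52412263e-04]), 'finger_gap': 85.07220022255889}
top {'K': array([[443.5695726 ,   0.        , 278.16283692],
       [  0.        , 443.5695726 , 213.98068913],
       [  0.        ,   0.        ,   1.        ]]), 'rvec': array([ 2.17840353, -2.12783564,  0.18833878]), 'tvec': array([-128.53953047,  606.91845529, 1462.5101645 ])}
scene {'K': array([[403.2539318 ,   0.        , 282.82370871],
       [  0.        , 403.2539318 , 211.34022465],
       [  0.        ,   0.        ,   1.        ]]), 'rvec': array([ 2.13716226,  1.33282858, -0.48312699]), 'tvec': array([-190.99100873, -408.84757678, 1646.22588297])}
```

View pics/top0.png

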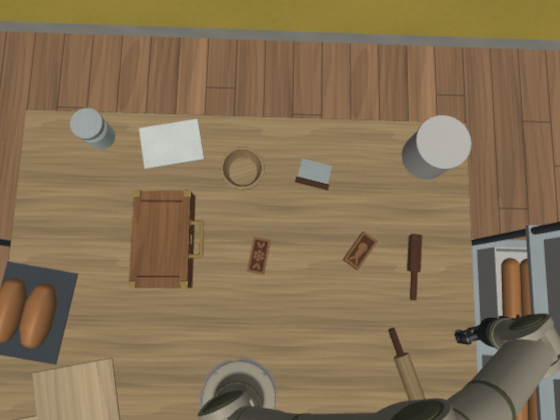

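View pics/scene0.png

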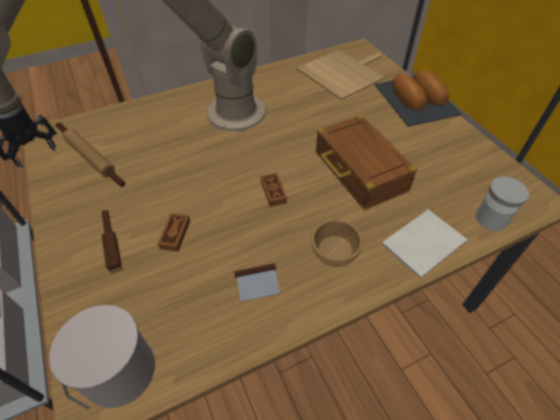

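The top view shows the chest at about (160,239) with its handle at (197,238). There are two moulds, a flower at (259,256) and a fish at (360,250). The scene view agrees, and no third mould is visible.

```bash
cat > h.py <<'E'
from cell import env, vision, order
import cv2, numpy as np
from scipy.spatial.transform import Rotation as R
def ray(uv,z,ci):
    "pixels -> world points on plane z (mm)"
    K=np.array(ci['K']);Rm=cv2.Rodrigues(np.array(ci['rvec']))[0];t=np.array(ci['tvec'])
    c=-Rm.T@t; out=[]
    for u,v in uv:
        d=Rm.T@np.linalg.solve(K,[u,v,1.]); out.append(c+d*(z-c[2])/d[2])
    return np.array(out)
def proj(P,ci):
    return cv2.projectPoints(np.array(P,float).reshape(-1,1,3),np.array(ci['rvec']),np.array(ci['tvec']),np.array(ci['K']),None)[0][:,0]
def save(n,path):
    ci=vision.camera_info(n); f=vision.grab_frame(n); b=cv2.cvtColor(f,cv2.COLOR_RGB2BGR); cv2.imwrite(path,b); return b,ci
E
python3 - <<'E'
from h import *
ci=vision.camera_info("top")
b=cv2.imread("pics/top0.png")
hsv=cv2.cvtColor(b,cv2.COLOR_BGR2HSV)
for n,(x0,y0,x1,y1) in dict(c=(240,228,285,282),b=(335,225,385,275)).items():
    g=b[y0:y1,x0:x1].astype(int).sum(2)
    m=(g<290).astype(np.uint8); m=cv2.morphologyEx(m,cv2.MORPH_CLOSE,np.ones((5,5)))
    cs,_=cv2.findContours(m,0,2); k=max(cs,key=cv2.contourArea)+[x0,y0]
    bp=cv2.boxPoints(cv2.minAreaRect(k)); w=ray(bp,30,ci); print(n,w.mean(0).round(1),[np.linalg.norm(w[i]-w[i-1]).round(1) for i in(1,2)])
    e=max((w[i]-w[i-1] for i in(1,2)),key=np.linalg.norm); print(np.degrees(np.arctan2(e[1],e[0])).round(1))
print('basket,scraper,brush',ray([(243,168),(313,183),(414,262)],20,ci).round())
cv2.imwrite("pics/chest.png",cv2.resize(b[180:300,120:220],None,fx=5,fy=5,interpolation=cv2.INTER_CUBIC))
E
```

```text
c [469.4 -50.8  30. ] [np.float64(116.7), np.float64(58.8)]
-9.0
b [ 494.7 -394.8   30. ] [np.float64(123.3), np.float64(62.5)]
-34.3
basket,scraper,brush [[ 774.   12.   20.]
 [ 727. -235.   20.]
 [ 459. -585.   20.]]
```

View pics/chest.png

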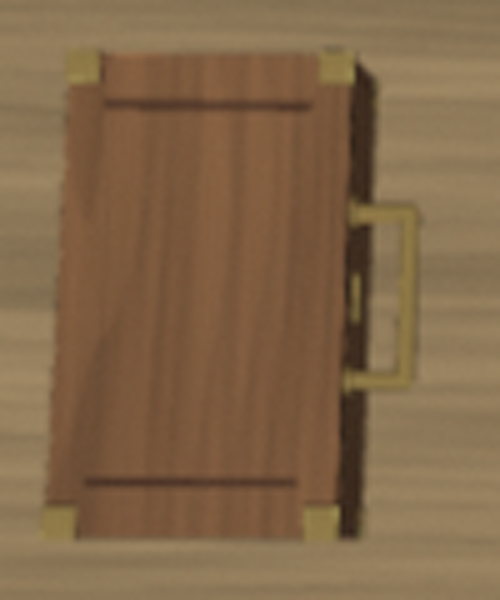

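The crop shows the lid corners at (67,50), (357,50), (338,538) and (42,538), and the handle bar running from (411,208) to (403,384).

Run:
```python
from h import *
ci=vision.camera_info("top")
c=lambda L:[(a/5+120-.4,b/5+180-.4) for a,b in L]
w=ray(c([(67,50),(357,50),(338,538),(42,538)]),106,ci); print(w.round(1),w.mean(0).round(1))
print([np.linalg.norm(w[i]-w[i-1]).round() for i in range(4)])
h=ray(c([(411,208),(403,384)]),83,ci); print(h.round(1),h.mean(0).round(1))
x=h[0]-h[1]; print('yaw from handle',np.degrees(np.arctan2(x[1],x[0])), [np.degrees(np.arctan2(*(e[1::-1]))) for e in (w[0]-w[3],w[1]-w[2])])
s=env.observe(); r=R.from_quat(s['eef_rot']); print(r.as_matrix().round(3))
wi=vision.camera_info('wrist'); Rm=cv2.Rodrigues(np.array(wi['rvec']))[0]; cp=-Rm.T@np.array(wi['tvec']); print('cam in tool',r.inv().apply(cp-s['ee_pos']).round(),(Rm@r.as_matrix()).round(2),wi['K'].round())
```

```text
[[669.4 363.6 106. ]
 [674.5 174.8 106. ]
 [358.4 170.7 106. ]
 [354.4 357.1 106. ]] [514.2 266.6 106. ]
[np.float64(315.0), np.float64(189.0), np.float64(316.0), np.float64(186.0)]
[[573.8 138.1  83. ]
 [458.  137.8  83. ]] [515.9 137.9  83. ]
yaw from handle 0.14636557301677142 [np.float64(1.183867908418678), np.float64(0.7483161498802945)]
[[ 0.931  0.365 -0.001]
 [ 0.365 -0.931  0.001]
 [-0.    -0.001 -1.   ]]
cam in tool [  74.    0. -143.] [[ 0.    1.   -0.  ]
 [-0.96  0.   -0.29]
 [-0.29  0.    0.96]] [[366.   0. 272.]
 [  0. 366. 212.]
 [  0.   0.   1.]]
```

```bash
python3 -m inch '[[3,18,38,0,0,0,-0.2],[3,18,38,0,0,0,-0.2],[3,18,38,0,0,0,-0.2],[3,18,38,0,0,0,-0.2],[3,18,38,0,0,0,-0.2],[3,18,38,0,0,0,-0.36],[3,18,38,0,0,0,-0.36],[3,18,38,0,0,0,-0.36]]'
python3 -m inch '[[3,7,43,-5,0,0,0],[3,7,43,-5,0,0,0],[3,7,43,-5,0,0,0],[3,7,43,-5,0,0,0],[3,7,43,-5,0,0,0],[3,7,43,-5,0,0,0],[3,7,43,-5,0,0,0],[3,7,43,-5,0,0,0],[3,7,43,-5,0,0,0],[3,7,43,-5,0,0,0]]'
python3 - <<'E'
from h import *
b,ci=save("wrist","pics/w1.png")
s=env.observe(); print(s['ee_pos'].round(1),R.from_quat(s['eef_rot']).as_matrix().round(3),s['joint_positions'])
hx=np.array([514.5,137.7,83]); print(proj([hx+[d,0,0] for d in(-55,0,55)],ci).round())
E
```

```text
clock: 1.1
ee_pos: [446.6, -291.1, 231.1]
eef_rot: [1.0, 0.01, 0.0, -0.001]
contact_force: [-0.2, -0.9, 1.0]
finger_gap: 29.9
gripper_force: 0.0
clock: 2.35
ee_pos: [514.8, 132.9, 181.4]
eef_rot: [1.0, 0.005, -0.0, 0.0]
contact_force: [-0.3, 0.3, 0.1]
finger_gap: 29.7
gripper_force: 0.0
[514.8 133.  181.5] [[ 1.     0.011 -0.   ]
 [ 0.011 -1.    -0.001]
 [-0.     0.001 -1.   ]] [-0.37829133  0.43740313  0.02540952  2.0915729  -0.0177912   0.61302343
 -1.90063775]
[[264. 286.]
 [265. 214.]
 [265. 133.]]
```

View pics/w1.png

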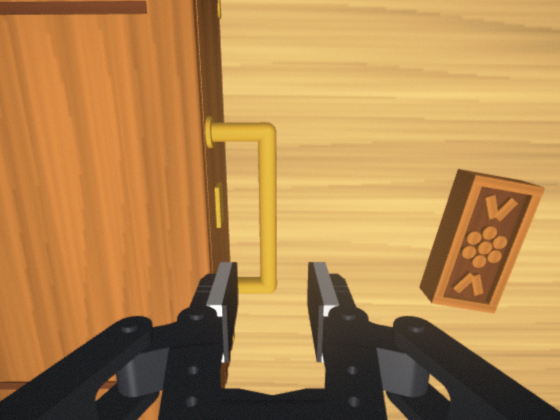

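The wrist view shows the bar running vertically at column 268, from rows 130 to 286. It lies 2–3 mm from the estimate, at y ≈ 135.5. I'll go down, grip it and swing the lid open.

```bash
python3 -m inch '[[3,0,0.2,-6,0,0,0],[3,0,0.2,-9,0,0,0],[3,0,0.2,-11.7,0,0,0],[3,0,0.2,-11.7,0,0,0],[3,0,0.2,-11.7,0,0,0],[0,0,0.2,-11.7,0,0,0],[0,0,0.2,-11.7,0,0,0],[0,0,0.2,-11.7,0,0,0],[0,0,0.2,-11.7,0,0,0],[0,0,0.2,-11.7,0,0,0]]'
python3 -m inch '[[0,0,0.33,2.76,0,0,0],[0,0,1.0,5.45,0,0,0],[0,0,2.0,8.04,0,0,0],[0,0,3.34,10.5,0,0,0],[0,-0.1,4.96,12.7,0,0,0],[0,-0.1,6.84,14.8,0,0,0]]'
```

```text
clock: 3.65
ee_pos: [515.0, 136.2, 64.8]
eef_rot: [1.0, 0.006, 0.0, 0.0]
contact_force: [0.2, -4.7, 5.9]
finger_gap: 9.9
gripper_force: 58.7
clock: 4.4
ee_pos: [513.8, 201.4, 213.5]
eef_rot: [1.0, 0.005, -0.0, 0.002]
contact_force: [0.0, -9.5, 4.3]
finger_gap: 9.7
gripper_force: 58.4
```

```bash
python3 -m inch '[[0,0,2.13,1.79,0,0,0],[0,-0.1,4.46,3.3,0,0,0],[0,-0.1,6.96,4.51,0,0,0],[0,-0.2,9.59,5.4,0,0,0],[0,-0.2,12.3,5.95,0,0,0],[0,-0.2,15.1,6.16,0,0,0],[0,-0.3,17.3,6.07,0,0,0],[0,-0.3,19.5,5.77,0,0,0],[0,-0.3,21.7,5.24,0,0,0],[0,-0.3,22.2,5.1,0,0,0],[0,-0.3,22.2,5.1,0,0,0]]'
python3 -c "
from h import *; s=env.observe(); print(s['joint_positions'].round(2))"
```

```text
clock: 5.78
ee_pos: [509.9, 427.4, 262.4]
eef_rot: [1.0, 0.007, -0.001, 0.001]
contact_force: [-3.4, -0.4, 0.6]
finger_gap: 9.8
gripper_force: 66.8
[-0.8   0.5   0.03  1.71 -0.02  0.93 -2.32]
```

```bash
python3 -m inch '[[3,0,0,0,0,0,0],[3,0,0,0,0,0,0],[3,0,0,5,0,0,0],[3,0,0,9,0,0,0],[3,1,-52,9,0,0,0],[3,1,-52,9,0,0,0],[3,1,-52,9,0,0,0],[3,1,-52,9,0,0,0],[3,1,-52,9,0,0,0],[3,1,-52,9,0,0,0],[3,1,-52,9,0,0,0],[3,1,-52,9,0,0,0]]'
python3 -m inch '[[8,0,-3,0,0,0,0],[8,0,-3,0,0.8,0,0],[8,0,-3,0,0.8,0,0],[8,0,-3,0,0.8,0,0],[8,0,-3,0,0.8,0,0],[8,0,-3,0,1.57,0,0],[8,0,-3,0,1.57,0,0],[8,0,-3,0,1.57,0,0],[8,0,-3,0,1.57,0,0],[8,0,-3,0,1.57,0,0],[8,0,-3,0,1.57,0,0]]'
cat > st.py <<'E'
from h import *
s=env.observe(); M=R.from_quat(s['eef_rot']).as_matrix()
print('t',s['clock'],'p',s['ee_pos'].round(1),'toolx',M[:,0].round(2),'y',M[:,1].round(2),'z',M[:,2].round(2),'j',s['joint_positions'].round(2),'gap',s['finger_gap'].round(1),'F',np.round(s['contact_force'],1))
E
python3 st.py
```

```text
clock: 7.28
ee_pos: [520.4, -74.7, 353.8]
eef_rot: [1.0, 0.007, 0.001, -0.0]
contact_force: [1.3, -0.6, 0.1]
finger_gap: 30.3
gripper_force: 0.0
clock: 8.65
ee_pos: [520.4, -103.3, 351.7]
eef_rot: [-0.707, -0.004, -0.005, 0.707]
contact_force: [-0.3, 0.8, 0.1]
finger_gap: 80.3
gripper_force: 0.0Traceback (most recent call last):
  File "st.py", line 3, in <module>
    print('t',s['clock'],'p',s['ee_pos'].round(1),'toolx',M[:,0].round(2),'y',M[:,1].round(2),'z',M[:,2].round(2),'j',s['joint_positions'].round(2),'gap',s['finger_gap'].round(1),'F',np.round(s['contact_force'],1))
                                                                                                                                                          ^^^^^^^^^^^^^^^^^^^^^
AttributeError: 'float' object has no attribute 'round'
```

```bash
sed -i "s/s\['finger_gap'\].round(1)/s['finger_gap']/" st.py; python3 st.py
python3 -m inch '[[8,0,0,-10,0,0,0],[8,0,0,-10,-0.8,0,0],[8,0,0,-10,-0.8,0,0],[8,0,0,-10,-0.8,0,0],[8,0,0,-10,-0.8,0,0],[8,0,0,-10,-1.57,0,0],[8,0,0,-10,-1.57,0,0],[8,0,0,-10,-1.57,0,0],[8,0,0,-10,-1.57,0,0],[8,0,0,-10,-1.57,0,0]]'; python3 st.py;
python3 -m inch '[[8,0,0,0,-0.8,0,0],[8,0,0,0,-0.8,0,0],[8,0,0,0,-0.8,0,0],[8,0,0,0,-0.8,0,0],[8,0,0,0,-0.8,0,0],[8,0,0,0,-1.57,0,0],[8,0,0,0,-1.57,0,0],[8,0,0,0,-1.57,0,0],[8,0,0,0,-1.57,0,0],[8,0,0,0,-1.57,0,0]]'; python3 st.py
```

```text
t 8.65 p [ 520.4 -103.3  351.7] toolx [ 1.   -0.    0.01] y [ 0.01  0.   -1.  ] z [0. 1. 0.] j [ 0.66  0.79 -0.08  1.85 -1.01  1.81 -0.45] gap 80.26827191246417 F [-0.3  0.8  0.1]
clock: 9.9
ee_pos: [521.7, -100.1, 255.8]
eef_rot: [1.0, 0.009, 0.003, 0.002]
contact_force: [-0.2, -0.5, -0.1]
finger_gap: 80.1
gripper_force: 0.0
t 9.9 p [ 521.7 -100.1  255.8] toolx [1.   0.02 0.01] y [ 0.02 -1.    0.  ] z [ 0.01 -0.   -1.  ] j [-0.22  0.35  0.41  2.04 -0.19  0.78 -1.25] gap 80.08894786936409 F [-0.2 -0.5 -0.1]
clock: 11.15
ee_pos: [520.9, -102.5, 250.4]
eef_rot: [0.706, 0.007, -0.007, 0.708]
contact_force: [0.7, -0.8, 0.7]
finger_gap: 80.2
gripper_force: 0.0
t 11.15 p [ 520.9 -102.5  250.4] toolx [ 1.    0.   -0.02] y [0.02 0.   1.  ] z [ 0. -1.  0.] j [-1.1   1.26  1.04  2.15  0.69  0.83 -2.44] gap 80.17975406738401 F [ 0.7 -0.8  0.7]
```

```bash
python3 -m inch '[[8,8,-2,0,0,0.8,0],[8,8,-2,0,0,0.8,0],[8,8,-2,0,0,0.8,0],[8,8,-2,0,0,0.8,0],[8,8,-2,0,0,0.8,0],[8,8,-2,0,0,1.57,0],[8,8,-2,0,0,1.57,0],[8,8,-2,0,0,1.57,0],[8,8,-2,0,0,1.57,0],[8,8,-2,0,0,1.57,0]]'; python3 st.py
python3 -m inch '[[8,0,0,0,0.35,0,0],[8,0,0,0,0.35,0,0],[8,0,0,-10,0.35,0,0],[8,0,0,-10,0.35,0,0],[8,0,0,-10,0.35,0,0]]'; python3 st.py
```

```text
clock: 12.4
ee_pos: [599.9, -124.5, 256.6]
eef_rot: [0.501, 0.502, -0.501, 0.495]
contact_force: [0.1, 0.5, -0.4]
finger_gap: 79.7
gripper_force: 0.0
t 12.4 p [ 599.9 -124.5  256.6] toolx [-0.01  0.01 -1.  ] y [ 1.   -0.01 -0.01] z [-0.01 -1.   -0.01] j [-0.83  1.05  0.68  1.98  0.95  1.17 -1.08] gap 79.72705899992488 F [ 0.1  0.5 -0.4]
clock: 13.02
ee_pos: [600.0, -122.8, 153.4]
eef_rot: [0.577, 0.582, -0.407, 0.402]
contact_force: [-0.6, -0.1, 1.2]
finger_gap: 79.8
gripper_force: 0.0
t 13.025 p [ 600.  -122.8  153.4] toolx [-0.01  0.34 -0.94] y [ 1.    0.   -0.01] z [-0.   -0.94 -0.34] j [-0.74  0.99  0.56  1.99  0.87  0.94 -1.06] gap 79.81930269807886 F [-0.6 -0.1  1.2]
```

```bash
python3 -m inch '[[8,0,0,8,0.8,0,0],[8,0,0,8,0.8,0,0],[8,0,0,8,0.8,0,0],[8,0,0,8,0.8,0,0],[8,0,0,8,1.2,0,0],[8,0,0,8,1.2,0,0],[8,0,0,8,1.2,0,0]]'
python3 -m inch '[[8,0,0,0,0.8,0,0],[8,0,0,0,0.8,0,0],[8,0,0,0,0.8,0,0],[8,0,0,0,0.8,0,0],[8,0,0,0,1.24,0,0],[8,0,0,-10,1.24,0,0],[8,0,0,-10,1.24,0,0],[8,0,0,-10,1.24,0,0],[8,0,0,-10,1.24,0,0]]'; python3 st.py
```

```text
clock: 13.9
ee_pos: [599.8, -126.6, 237.8]
eef_rot: [0.705, 0.709, -0.005, 0.009]
contact_force: [0.4, 0.3, -0.4]
finger_gap: 79.9
gripper_force: 0.0
clock: 15.02
ee_pos: [601.3, -122.6, 136.7]
eef_rot: [0.576, 0.585, 0.407, -0.4]
contact_force: [0.1, -0.1, 0.2]
finger_gap: 79.9
gripper_force: 0.0
t 15.025 p [ 601.3 -122.6  136.7] toolx [-0.02  0.35  0.94] y [1.   0.01 0.02] z [-0.    0.94 -0.35] j [ 0.8   1.02 -0.44  1.67 -0.7   1.26  0.94] gap 79.87775239495161 F [ 0.1 -0.1  0.2]
```

```bash
cat > go.py <<'E'
# usage: go.py x y z yaw phi  -> row part (cm, rad) from present pose
import sys; from h import *
def ori(yaw,phi): return R.from_euler('z',yaw-90,degrees=True)*R.from_euler('x',phi,degrees=True)*R.from_matrix(np.array([[0,1,0],[1,0,0],[0,0,-1.]]))
if __name__=='__main__':
    x,y,z,yaw,phi=map(float,sys.argv[1:6]); s=env.observe()
    d=(np.array([x,y,z])-s['ee_pos'])/10; rv=(ori(yaw,phi)*R.from_quat(s['eef_rot']).inv()).as_rotvec()
    print('shift',d.round(2),'turn',rv.round(3),'rows',max(np.linalg.norm(d)/6.25,np.degrees(np.linalg.norm(rv))/10.7).round(1))
E
python3 go.py 486 -53.5 160 -9 -20; python3 go.py 540 -90 230 40 20
```

```text
shift [-11.53   6.91   2.33] turn [-1.123  1.327 -1.343] rows 11.8
shift [-6.13  3.26  9.33] turn [-0.805  0.389 -0.828] rows 6.5
```

```bash
python3 -m inch '[[8.5,-6.1,3.3,9.3,-0.4,0.19,-0.41],[8.5,-6.1,3.3,9.3,-0.805,0.389,-0.828],[8.5,-6.1,3.3,9.3,-0.805,0.389,-0.828],[8.5,-6.1,3.3,9.3,-0.805,0.389,-0.828],[8.5,-6.1,3.3,9.3,-0.805,0.389,-0.828],[8.5,-6.1,3.3,9.3,-0.805,0.389,-0.828],[8.5,-6.1,3.3,9.3,-0.805,0.389,-0.828]]'; python3 go.py 486 -53.5 160 -9 -20
```

```text
clock: 15.9
ee_pos: [540.3, -86.8, 234.0]
eef_rot: [0.925, 0.336, 0.17, -0.057]
contact_force: [-0.6, -0.0, -1.5]
finger_gap: 84.9
gripper_force: 0.0
shift [-5.43  3.33 -7.4 ] turn [-0.185  0.706 -0.819] rows 5.9
```

```bash
python3 -m inch '[[8.5,-5.4,3.3,-7.4,-0.185,0.706,-0.819],[8.5,-5.4,3.3,-7.4,-0.185,0.706,-0.819],[8.5,-5.4,3.3,-7.4,-0.185,0.706,-0.819],[8.5,-5.4,3.3,-7.4,-0.185,0.706,-0.819],[8.5,-5.4,3.3,-7.4,-0.185,0.706,-0.819],[8.5,-5.4,3.3,-7.4,-0.185,0.706,-0.819],[8.5,-5.4,3.3,-7.4,-0.185,0.706,-0.819],[8.5,-5.4,3.3,-7.4,-0.185,0.706,-0.819]]'
python3 st.py
python3 - <<'E'
from h import *
b,ci=save("wrist","pics/w2.png"); np.save('ci2.npy',ci,allow_pickle=True)
E
```

```text
clock: 16.9
ee_pos: [485.5, -55.6, 154.7]
eef_rot: [0.982, -0.078, -0.173, -0.02]
contact_force: [-0.1, 0.5, 0.1]
finger_gap: 84.9
gripper_force: 0.0
t 16.9 p [485.5 -55.6 154.7] toolx [ 0.93 -0.15 -0.34] y [-0.16 -0.99 -0.01] z [-0.34  0.07 -0.94] j [-0.35  0.64  0.59  2.   -0.4   0.99 -1.24] gap 84.8923205252043 F [-0.1  0.5  0.1]
```

View pics/w2.png

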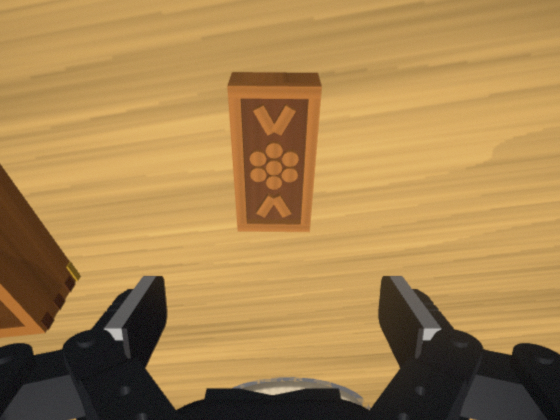

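The wrist view shows the flower mould's top face, with corners at about (228,87), (321,87), (310,231) and (238,231).

```bash
python3 - <<'E'
from h import *
ci=np.load('ci2.npy',allow_pickle=True).item()
w=ray([(228,87),(321,87),(310,231),(238,231)],30,ci); print(w.round(1),w.mean(0)); e=(w[0]+w[1]-w[2]-w[3])/2; print(np.linalg.norm(e),np.degrees(np.arctan2(e[1],e[0])),np.linalg.norm(w[0]-w[1]))
E
python3 go.py 486 -53.5 2 -9 -20
```

```text
[[532.3 -33.3  30. ]
 [523.1 -91.6  30. ]
 [405.8 -73.   30. ]
 [414.8 -13.9  30. ]] [469.01431578 -52.97963116  30.        ]
118.97696810678096 -9.205958445190301 59.02059869313428
shift [  0.08   0.23 -15.23] turn [-0.012 -0.     0.005] rows 2.4
```

```bash
python3 -m inch '[[8.5,0,0,-6,0,0,0],[8.5,0,0,-11,0,0,0],[8.5,0,0,-14,0,0,0],[8.5,0,0,-15.2,0,0,0],[8.5,0,0,-15.2,0,0,0],[0,0,0,-15.2,0,0,0],[0,0,0,-15.2,0,0,0],[0,0,0,-15.2,0,0,0],[0,0,0,-15.2,0,0,0],[0,0,0,-15.2,0,0,0]]';python3 st.py; python3 -m inch '[[0,0,0,4,0,0,0],[0,0,0,10,0,0,0],[0,0,0,16,0,0,0],[0,0,0,20,0,0,0],[0,0,0,20,0,0,0]]'; python3 go.py 540 -90 230 40 20;python3 st.py
```

```text
clock: 18.2
ee_pos: [486.2, -56.4, 1.8]
eef_rot: [0.981, -0.08, -0.175, -0.019]
contact_force: [0.9, -0.1, 8.5]
finger_gap: 58.8
gripper_force: 64.3
t 18.2 p [486.2 -56.4   1.8] toolx [ 0.93 -0.15 -0.35] y [-0.16 -0.99 -0.01] z [-0.34  0.07 -0.94] j [-0.25  0.87  0.44  2.05 -0.56  0.73 -1.12] gap 58.84549234833348 F [ 0.9 -0.1  8.5]
clock: 18.82
ee_pos: [486.6, -56.7, 203.4]
eef_rot: [0.982, -0.08, -0.173, -0.019]
contact_force: [0.4, 0.7, -1.9]
finger_gap: 59.1
gripper_force: 65.9
shift [ 5.34 -3.33  2.66] turn [ 0.18  -0.697  0.823] rows 5.9
t 18.825 p [486.6 -56.7 203.4] toolx [ 0.93 -0.15 -0.34] y [-0.16 -0.99 -0.01] z [-0.34  0.07 -0.94] j [-0.38  0.58  0.63  1.96 -0.36  1.09 -1.27] gap 59.12830632905382 F [ 0.4  0.7 -1.9]
```

```bash
python3 -m inch '[[0,5.3,-3.3,2.7,0.18,-0.697,0.823],[0,5.3,-3.3,2.7,0.18,-0.697,0.823],[0,5.3,-3.3,2.7,0.18,-0.697,0.823],[0,5.3,-3.3,2.7,0.18,-0.697,0.823],[0,5.3,-3.3,2.7,0.18,-0.697,0.823],[0,5.3,-3.3,2.7,0.18,-0.697,0.823],[0,5.3,-3.3,2.7,0.18,-0.697,0.823],[0,5.3,-3.3,2.7,0.18,-0.697,0.823]]'; python3 go.py 600 -107 130 90 70
```

```text
clock: 19.82
ee_pos: [538.5, -89.5, 226.9]
eef_rot: [0.927, 0.335, 0.159, -0.058]
contact_force: [0.5, -0.2, -1.4]
finger_gap: 59.0
gripper_force: 65.8
shift [ 6.15 -1.75 -9.69] turn [ 0.822 -0.387  0.818] rows 6.5
```

```bash
python3 -m inch '[[0,6.1,-1.7,0,0.411,-0.194,0.41],[0,6.1,-1.7,0,0.411,-0.194,0.41],[0,6.1,-1.7,0,0.822,-0.387,0.818],[0,6.1,-1.7,0,0.822,-0.387,0.818],[0,6.1,-1.7,0,0.822,-0.387,0.818],[0,6.1,-1.7,-5,0.822,-0.387,0.818],[0,6.1,-1.7,-9.7,0.822,-0.387,0.818],[0,6.1,-1.7,-9.7,0.822,-0.387,0.818],[0,6.1,-1.7,-9.7,0.822,-0.387,0.818],[0,6.1,-1.7,-9.7,0.822,-0.387,0.818]]'; python3 go.py 600 -107 78 90 70; python3 st.py; python3 -c "
from h import *
save('scene','pics/s1.png')"
```

```text
clock: 21.08
ee_pos: [600.4, -105.9, 133.8]
eef_rot: [0.578, 0.582, 0.407, -0.403]
contact_force: [-0.7, 0.1, -1.4]
finger_gap: 59.1
gripper_force: 66.0
shift [-0.04 -0.11 -5.58] turn [ 0.002  0.008 -0.002] rows 0.9
t 21.075 p [ 600.4 -105.9  133.8] toolx [-0.01  0.34  0.94] y [1.   0.   0.01] z [ 0.    0.94 -0.34] j [ 0.73  1.   -0.34  1.7  -0.78  1.28  1.01] gap 59.06345581709218 F [-0.7  0.1 -1.4]
```

View pics/s1.png

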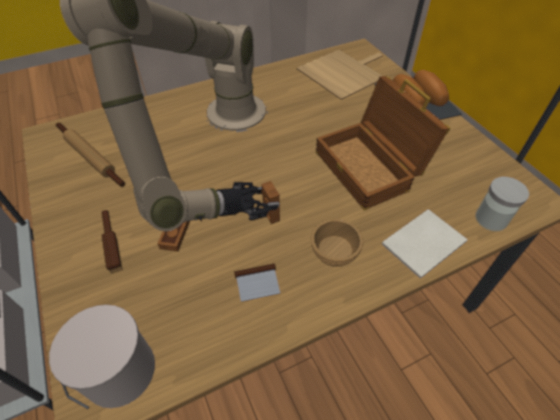

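The scene view shows the lid open on its stop and the mould held upright at about (271,200), clear of everything. I'll lower it.

```bash
python3 -m inch '[[0,0,0,-3,0,0.008,0],[0,0,0,-5,0,0.008,0],[0,0,0,-5.2,0,0.008,0],[0,0,0,-5.2,0,0.008,0]]'; python3 -m inch '[[0,0,0,-0.2,0,0,0],[0,0,0,-0.2,0,0,0]]'; python3 -m inch '[[0,0,0,-0.2,0,0,0],[0,0,0,-0.2,0,0,0]]'
```

```text
clock: 21.62
ee_pos: [599.5, -106.5, 79.1]
eef_rot: [0.579, 0.578, 0.405, -0.407]
contact_force: [-0.5, -0.7, -2.0]
finger_gap: 59.4
gripper_force: 66.2
clock: 21.88
ee_pos: [599.6, -106.4, 78.3]
eef_rot: [0.579, 0.578, 0.406, -0.408]
contact_force: [-0.5, -3.1, 6.0]
finger_gap: 59.0
gripper_force: 66.7
clock: 22.12
ee_pos: [599.4, -106.2, 78.2]
eef_rot: [0.578, 0.578, 0.407, -0.408]
contact_force: [-4.6, -4.2, 15.3]
finger_gap: 59.0
gripper_force: 67.0
```

```bash
python3 -m inch '[[0,0,0,0.2,0,0,0],[8.5,0,0,0.2,0,0,0],[8.5,0,0,0.2,0,0,0],[8.5,0,0,0.2,0,0,0],[8.5,0,-2.8,1.2,0,0,0],[8.5,0,-7,2.7,0,0,0],[8.5,0,-12,4.5,0,0,0],[8.5,0,-12,4.5,0,0,0]]'; python3 -m inch '[[8.5,0,0,6,-0.17,0,0],[8.5,0,0,12,-0.35,0,0],[8.5,0,4,18,-0.53,0,0],[8.5,0,10,20,-0.7,0,0],[8.5,0,14,20,-0.87,0,0],[8.5,0,20,20,-1.05,0,0],[8.5,0,24,20,-1.22,0,0],[8.5,0,24,20,-1.22,0,0]]'; python3 go.py 600 -17 200 90 -70;  python3 st.py
```

```text
clock: 23.12
ee_pos: [599.5, -231.4, 119.3]
eef_rot: [0.582, 0.578, 0.405, -0.405]
contact_force: [1.6, 0.3, -0.6]
finger_gap: 85.0
gripper_force: 0.0
clock: 24.12
ee_pos: [598.4, 24.5, 319.3]
eef_rot: [0.702, 0.712, 0.001, -0.002]
contact_force: [-0.3, -0.7, -0.6]
finger_gap: 85.2
gripper_force: 0.0
shift [  0.16  -4.15 -11.93] turn [-1.227 -0.009 -0.011] rows 6.6
t 24.125 p [598.4  24.5 319.3] toolx [-0.01  1.    0.01] y [ 1.    0.01 -0.  ] z [-0.    0.01 -1.  ] j [-0.13  0.36 -0.01  1.79 -0.    0.99 -0.12] gap 85.15045279112435 F [-0.3 -0.7 -0.6]
```

```bash
python3 -m inch '[[8.5,0.1,0,0,-1.227,0,0],[8.5,0.1,0,0,-1.227,0,0],[8.5,0.1,0,0,-1.227,0,0],[8.5,0.1,0,-4,-1.227,0,0],[8.5,0.1,0,-8,-1.227,0,0],[8.5,0.1,-4.1,-12,-1.227,0,0],[8.5,0.1,-4.1,-16,-1.227,0,0],[8.5,0.1,-4.1,-20.4,-1.227,0,0],[8.5,0.1,-4.1,-20.8,-1.227,0,0],[8.5,0.1,-4.1,-20.8,-1.227,0,0]]'; python3 go.py 599.5 -130 67 90 -70;  python3 - <<'E'
from h import *
b,ci=save('wrist','pics/w3.png')
print(proj([(x,y,120) for x in(570,629) for y in(-134,-104)]+[(570,-104,0),(629,-104,0)],ci).round())
E
```

```text
clock: 25.38
ee_pos: [600.3, -28.3, 112.4]
eef_rot: [0.58, 0.577, -0.406, 0.406]
contact_force: [0.1, 0.1, 1.1]
finger_gap: 85.2
gripper_force: 0.0
shift [ -0.08 -10.17  -4.54] turn [0.002 0.002 0.004] rows 1.8
[[230. 271.]
 [225. 276.]
 [312. 271.]
 [317. 276.]
 [225.  92.]
 [316.  91.]]
```

View pics/w3.png

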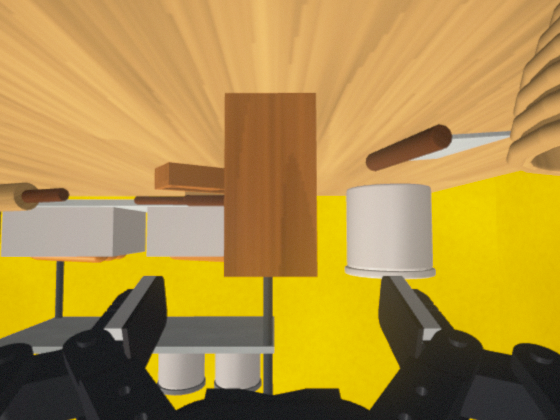

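The upside-down wrist view shows the mould standing with its plain face towards the gripper, at columns 225–316 and rows 92–276, exactly as predicted.

```bash
python3 -m inch '[[8.5,0,-3,-1.3,0,0,0],[8.5,0,-6,-2.7,0,0,0],[8.5,0,-8.5,-3.8,0,0,0],[8.5,-0.1,-10.2,-4.5,0,0,0],[8.5,-0.1,-10.2,-4.5,0,0,0],[0,-0.1,-10.2,-4.5,0,0,0],[0,-0.1,-10.2,-4.5,0,0,0],[0,-0.1,-10.2,-4.5,0,0,0],[0,-0.1,-10.2,-4.5,0,0,0],[0,-0.1,-10.2,-4.5,0,0,0]]'; python3 st.py
```

```text
clock: 26.68
ee_pos: [599.8, -128.9, 66.7]
eef_rot: [0.58, 0.578, -0.405, 0.407]
contact_force: [-0.4, 3.8, 6.1]
finger_gap: 58.6
gripper_force: 66.2
t 26.675 p [ 599.8 -128.9   66.7] toolx [ 0.    0.34 -0.94] y [ 1. -0.  0.] z [-0.   -0.94 -0.34] j [-0.62  1.09  0.37  1.97  0.98  0.99 -1.29] gap 58.57950771550167 F [-0.4  3.8  6.1]
```

```bash
python3 -m inch '[[0,0,0,5,0,0,0],[0,0,0,11,0,0,0],[0,0,0,17,0.17,0,0],[0,0,0,20,0.35,0,0],[0,0,3,20,0.52,0,0],[0,0,6,20,0.7,0,0],[0,0,10,20,0.87,0,0],[0,0,14,20,1.05,0,0],[0,0,18,20,1.22,0,0],[0,0,22,20,1.4,0,0],[0,0,26,20,1.57,0,0],[0,0,26,20,1.57,0,0]]'; python3 go.py 579 260 130 90.8 20
```

```text
clock: 28.18
ee_pos: [598.7, 129.0, 265.0]
eef_rot: [0.698, 0.695, 0.12, -0.124]
contact_force: [-0.4, -0.6, -1.2]
finger_gap: 58.8
gripper_force: 65.4
shift [ -1.97  13.1  -13.5 ] turn [ 0.002 -0.005  0.019] rows 3.0
```

```bash
python3 -m inch '[[0,-2,6,-3,0,0,0.019],[0,-2,11,-6,0,0,0.019],[0,-2,13.1,-10,0,-0.005,0.019],[0,-2,13.1,-13.5,0,-0.005,0.019],[0,-2,13.1,-13.5,0,-0.005,0.019],[0,-2,13.1,-13.5,0,-0.005,0.019]]'; python3 go.py 579 260 22 90.8 20
python3 -c "
from h import *
save('scene','pics/s2.png'); save('wrist','pics/w4.png')
a=cv2.imread('pics/s2.png')[60:260,240:460]; b=cv2.imread('pics/w4.png')
cv2.imwrite('pics/sw.png',np.hstack([cv2.resize(a,(440,400)),cv2.resize(b,(360,270)) if 0 else cv2.copyMakeBorder(cv2.resize(b,(360,270)),0,130,0,0,0)]))"
```

```text
clock: 28.92
ee_pos: [580.0, 261.3, 132.3]
eef_rot: [0.69, 0.703, 0.122, -0.121]
contact_force: [0.5, -0.8, -0.5]
finger_gap: 58.8
gripper_force: 65.2
shift [ -0.1   -0.13 -11.03] turn [ 0.003  0.004 -0.003] rows 1.8
```

View pics/sw.png

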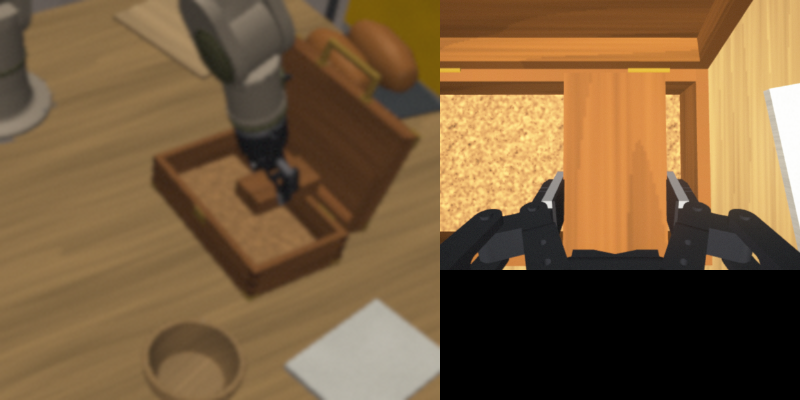

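The mould is held plain face up over the chest, within the walls, and I'll lower it. The lid is still open.

```bash
python3 -m inch '[[0,-0.1,-0.1,-3,0,0,0],[0,-0.1,-0.1,-6,0,0,0],[0,-0.1,-0.1,-9,0,0,0],[0,-0.1,-0.1,-10.5,0,0,0],[0,-0.1,-0.1,-11,0,0,0],[0,-0.1,-0.1,-11,0,0,0]]'; python3 -m inch '[[0,0,0,-0.2,0,0,0],[0,0,0,-0.2,0,0,0]]'; python3 -m inch '[[0,0,0,-0.2,0,0,0],[0,0,0,-0.2,0,0,0]]'
```

```text
clock: 29.78
ee_pos: [578.9, 260.7, 22.0]
eef_rot: [0.691, 0.702, 0.122, -0.122]
contact_force: [0.3, 0.1, -1.7]
finger_gap: 58.9
gripper_force: 65.4
clock: 30.02
ee_pos: [578.7, 260.7, 19.9]
eef_rot: [0.69, 0.702, 0.122, -0.122]
contact_force: [0.3, -0.1, -0.7]
finger_gap: 58.6
gripper_force: 65.4
clock: 30.28
ee_pos: [578.8, 260.7, 19.8]
eef_rot: [0.69, 0.702, 0.123, -0.122]
contact_force: [-2.9, -6.4, 22.9]
finger_gap: 58.4
gripper_force: 68.4
```

```bash
python3 -m inch '[[0,0,0,0.15,0,0,0],[8.5,0,0,0.15,0,0,0],[8.5,0,0,0.15,0,0,0],[8.5,0,0,0.15,0,0,0],[8.5,0,-1.5,4,0,0,0],[8.5,0,-3,8,0,0,0],[8.5,0,-6,14,0,0,0],[8.5,0,-6,20,0,0,0],[8.5,0,-12,24,0,0,0],[8.5,0,-18,26,0,0,0],[8.5,0,-18,26,0,0,0]]'; python3 go.py 540 -180 260 30 0
python3 - <<'E'
from h import *
b,ci=save('top','pics/t2.png')
cv2.imwrite('pics/t2c.png',cv2.resize(b[150:310,120:440],None,fx=2.5,fy=2.5,interpolation=cv2.INTER_CUBIC))
E
```

```text
clock: 31.65
ee_pos: [579.4, 75.9, 278.6]
eef_rot: [0.693, 0.701, 0.122, -0.12]
contact_force: [0.9, -0.3, 0.4]
finger_gap: 85.0
gripper_force: 0.0
shift [ -3.94 -25.59  -1.86] turn [-0.311  0.184 -1.048] rows 5.9
```

View pics/t2c.png

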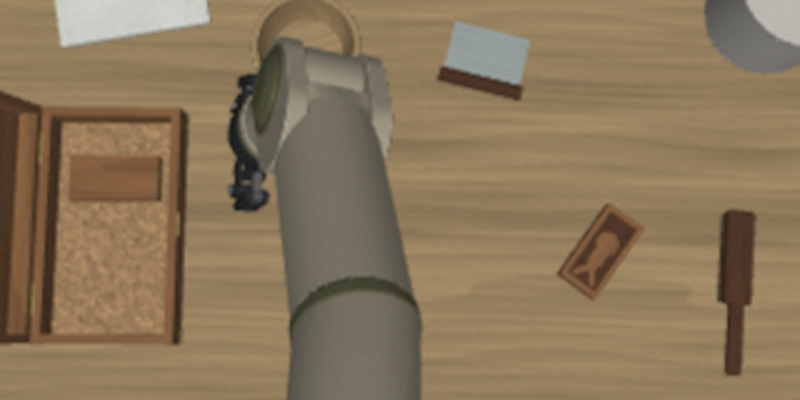

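The crop shows the flower mould flat in the chest at about (115,178), and the fish mould unmoved at about (600,251).

```bash
python3 -m inch '[[8.5,-4,-25.6,-1.9,-0.311,0.184,-1.048],[8.5,-4,-25.6,-1.9,-0.311,0.184,-1.048],[8.5,-4,-25.6,-1.9,-0.311,0.184,-1.048],[8.5,-4,-25.6,-1.9,-0.311,0.184,-1.048],[8.5,-4,-25.6,-1.9,-0.311,0.184,-1.048],[8.5,-4,-25.6,-1.9,-0.311,0.184,-1.048],[8.5,-4,-25.6,-1.9,-0.311,0.184,-1.048]]'; python3 go.py 508.7 -404.4 155 -34.3 -20; python3 st.py
```

```text
clock: 32.58
ee_pos: [539.1, -172.5, 257.3]
eef_rot: [0.965, 0.264, -0.0, -0.003]
contact_force: [-0.8, 0.2, 0.3]
finger_gap: 85.0
gripper_force: 0.0
shift [ -3.04 -23.19 -10.23] turn [ 0.005  0.37  -1.119] rows 6.3
t 32.575 p [ 539.1 -172.5  257.3] toolx [0.86 0.51 0.  ] y [ 0.51 -0.86 -0.01] z [-0.    0.01 -1.  ] j [ 0.08  0.38  0.19  1.95 -0.1   0.82 -0.72] gap 84.97175082317807 F [-0.8  0.2  0.3]
```

```bash
python3 -m inch '[[8.5,-3,-23.2,-10.2,0.005,0.37,-1.119],[8.5,-3,-23.2,-10.2,0.005,0.37,-1.119],[8.5,-3,-23.2,-10.2,0.005,0.37,-1.119],[8.5,-3,-23.2,-10.2,0.005,0.37,-1.119],[8.5,-3,-23.2,-10.2,0.005,0.37,-1.119],[8.5,-3,-23.2,-10.2,0.005,0.37,-1.119],[8.5,-3,-23.2,-10.2,0.005,0.37,-1.119],[8.5,-3,-23.2,-10.2,0.005,0.37,-1.119]]'; python3 go.py 508.7 -404.4 155 -34.3 -20
python3 - <<'E'
from h import *
b,ci=save("wrist","pics/w5.png"); np.save('ci2.npy',ci,allow_pickle=True)
E
```

```text
clock: 33.58
ee_pos: [508.5, -407.0, 154.9]
eef_rot: [0.941, -0.291, -0.166, -0.051]
contact_force: [0.1, -0.2, 0.2]
finger_gap: 85.0
gripper_force: 0.0
shift [0.02 0.26 0.01] turn [ 0.    -0.001  0.001] rows 0.0
```

View pics/w5.png

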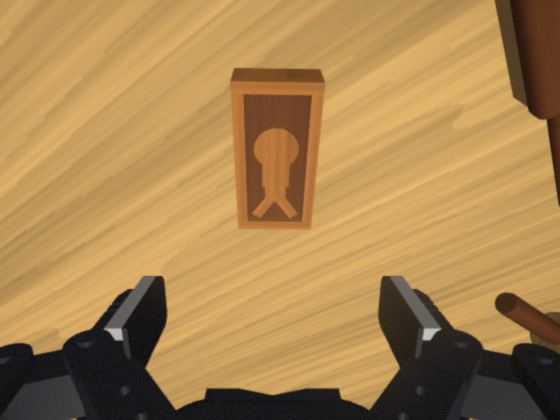

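The fish mould's top corners are at about (231,83), (324,83), (312,229) and (239,229). The brush is clear on the right.

Run:
```python
from h import *
ci=np.load('ci2.npy',allow_pickle=True).item()
w=ray([(231,83),(324,83),(312,229),(239,229)],30,ci); e=(w[0]+w[1]-w[2]-w[3])/2;c=w.mean(0); print(c,np.linalg.norm(e),np.degrees(np.arctan2(e[1],e[0])),np.linalg.norm(w[0]-w[1]))
print('tcp',c+17*e/np.linalg.norm(e), (c+17*e/np.linalg.norm(e)-env.observe()['ee_pos'])/10)
```

```text
[ 494.70375477 -401.52275486   30.        ] 119.44828703079384 -34.603484307176096 58.70713683229189
tcp [ 508.69648597 -411.17694948   30.        ] [  0.02711142  -0.42043608 -12.53568861]
```

```bash
python3 -m inch '[[8.5,0,-0.4,-6,0,0,0],[8.5,0,-0.4,-11,0,0,0],[8.5,0,-0.4,-14,0,0,0],[8.5,0,-0.4,-15.3,0,0,0],[8.5,0,-0.4,-15.3,0,0,0],[0,0,-0.4,-15.3,0,0,0],[0,0,-0.4,-15.3,0,0,0],[0,0,-0.4,-15.3,0,0,0],[0,0,-0.4,-15.3,0,0,0],[0,0,-0.4,-15.3,0,0,0]]';python3 st.py; python3 -m inch '[[0,0,0,4,0,0,0],[0,0,0,10,0,0,0],[0,0,2,16,0,0,0],[0,0,5,22,0,0,0],[0,0,5,22,0,0,0]]'; python3 go.py 560 -260 240 30 10
```

```text
clock: 34.88
ee_pos: [509.2, -412.2, 5.1]
eef_rot: [0.941, -0.293, -0.165, -0.049]
contact_force: [0.7, 0.1, 6.8]
finger_gap: 59.2
gripper_force: 65.2
t 34.875 p [ 509.2 -412.2    5.1] toolx [ 0.77 -0.53 -0.34] y [-0.57 -0.82  0.  ] z [-0.28  0.19 -0.94] j [ 0.35  0.97  0.44  1.64 -0.4   0.98 -1.21] gap 59.15661309531764 F [0.7 0.1 6.8]
clock: 35.5
ee_pos: [510.1, -360.8, 228.0]
eef_rot: [0.941, -0.292, -0.162, -0.05]
contact_force: [0.8, -0.6, -1.4]
finger_gap: 59.2
gripper_force: 65.0
shift [ 4.99 10.08  1.2 ] turn [-0.02  -0.543  1.099] rows 6.6
```

```bash
python3 -m inch '[[0,5,10,1.2,-0.02,-0.543,1.099],[0,5,10,1.2,-0.02,-0.543,1.099],[0,5,10,1.2,-0.02,-0.543,1.099],[0,5,10,1.2,-0.02,-0.543,1.099],[0,5,10,1.2,-0.02,-0.543,1.099],[0,5,10,1.2,-0.02,-0.543,1.099],[0,5,10,1.2,-0.02,-0.543,1.099],[0,5,10,1.2,-0.02,-0.543,1.099]]'; python3 go.py 600 -120 130 90 70
```

```text
clock: 36.5
ee_pos: [557.0, -262.3, 234.9]
eef_rot: [0.963, 0.255, 0.08, -0.021]
contact_force: [-0.1, 1.0, -1.3]
finger_gap: 58.8
gripper_force: 65.0
shift [  4.3   14.23 -10.49] turn [ 0.953 -0.553  0.95 ] rows 7.8
```

```bash
python3 -m inch '[[0,4.3,14.2,0,0.477,-0.277,0.475],[0,4.3,14.2,0,0.477,-0.277,0.475],[0,4.3,14.2,0,0.477,-0.277,0.475],[0,4.3,14.2,0,0.953,-0.553,0.95],[0,4.3,14.2,0,0.953,-0.553,0.95],[0,4.3,14.2,-5,0.953,-0.553,0.95],[0,4.3,14.2,-5,0.953,-0.553,0.95],[0,4.3,14.2,-10.5,0.953,-0.553,0.95],[0,4.3,14.2,-10.5,0.953,-0.553,0.95],[0,4.3,14.2,-10.5,0.953,-0.553,0.95],[0,4.3,14.2,-10.5,0.953,-0.553,0.95]]'; python3 go.py 600 -120 80 90 70
```

```text
clock: 37.88
ee_pos: [602.6, -119.4, 135.3]
eef_rot: [0.578, 0.582, 0.406, -0.402]
contact_force: [-0.7, 0.4, -1.2]
finger_gap: 58.8
gripper_force: 65.1
shift [-0.26 -0.06 -5.53] turn [ 0.005  0.007 -0.001] rows 0.9
```

```bash
python3 -m inch '[[0,0,0,-3,0.005,0.008,0],[0,0,0,-5,0.005,0.008,0],[0,0,0,-5.4,0.005,0.008,0],[0,0,0,-5.4,0.005,0.008,0]]'; python3 -m inch '[[0,0,0,-0.2,0,0,0],[0,0,0,-0.2,0,0,0]]'; python3 -m inch '[[0,0,0,-0.15,0,0,0],[0,0,0,-0.15,0,0,0]]'
```

```text
clock: 38.38
ee_pos: [601.6, -119.4, 78.4]
eef_rot: [0.578, 0.578, 0.406, -0.409]
contact_force: [-2.3, -0.4, 3.0]
finger_gap: 58.8
gripper_force: 65.2
clock: 38.62
ee_pos: [601.5, -119.2, 78.3]
eef_rot: [0.577, 0.577, 0.407, -0.41]
contact_force: [-5.5, -4.6, 14.8]
finger_gap: 58.8
gripper_force: 66.3
clock: 38.88
ee_pos: [601.5, -119.1, 78.3]
eef_rot: [0.577, 0.577, 0.407, -0.41]
contact_force: [-6.6, -7.4, 22.0]
finger_gap: 59.0
gripper_force: 66.9
```

```bash
python3 -m inch '[[0,0,0,0.3,0,0,0],[8.5,0,0,0.3,0,0,0],[8.5,0,0,0.3,0,0,0],[8.5,0,0,0.3,0,0,0],[8.5,0,-2.8,1.3,0,0,0],[8.5,0,-7,2.8,0,0,0],[8.5,0,-12,4.6,0,0,0],[8.5,0,-12,4.6,0,0,0]]'; python3 -m inch '[[8.5,0,0,6,-0.17,0,0],[8.5,0,0,12,-0.35,0,0],[8.5,0,4,18,-0.53,0,0],[8.5,0,10,20,-0.7,0,0],[8.5,0,14,20,-0.87,0,0],[8.5,0,20,20,-1.05,0,0],[8.5,0,24,20,-1.22,0,0],[8.5,0,24,20,-1.22,0,0]]'; python3 -m inch '[[8.5,0,0,0,-1.22,0,0],[8.5,0,0,0,-1.22,0,0],[8.5,0,0,0,-1.22,0,0],[8.5,0,0,-4,-1.22,0,0],[8.5,0,0,-8,-1.22,0,0],[8.5,0,-4.1,-12,-1.22,0,0],[8.5,0,-4.1,-16,-1.22,0,0],[8.5,0,-4.1,-20.4,-1.22,0,0],[8.5,0,-4.1,-20.8,-1.22,0,0],[8.5,0,-4.1,-20.8,-1.22,0,0]]'; python3 go.py 601.5 -138.5 67 90 -70;  python3 - <<'E'
from h import *
b,ci=save('wrist','pics/w6.png')
print(proj([(x,y,120) for x in(571.5,631.5) for y in(-144,-114)]+[(571.5,-114,0),(631.5,-114,0)],ci).round())
E
```

```text
clock: 39.88
ee_pos: [601.8, -244.3, 118.7]
eef_rot: [0.581, 0.577, 0.406, -0.406]
contact_force: [0.4, 0.8, -0.4]
finger_gap: 85.0
gripper_force: 0.0
clock: 40.88
ee_pos: [600.4, 12.0, 319.3]
eef_rot: [0.703, 0.711, 0.003, -0.004]
contact_force: [0.4, -0.6, 0.4]
finger_gap: 84.8
gripper_force: 0.0
clock: 42.12
ee_pos: [601.2, -41.3, 111.7]
eef_rot: [0.583, 0.579, -0.403, 0.403]
contact_force: [0.7, 0.2, -0.4]
finger_gap: 84.5
gripper_force: 0.0
shift [ 0.03 -9.72 -4.47] turn [-0.009  0.003  0.006] rows 1.7
[[231. 274.]
 [225. 279.]
 [315. 274.]
 [321. 279.]
 [226.  93.]
 [318.  92.]]
```

View pics/w6.png

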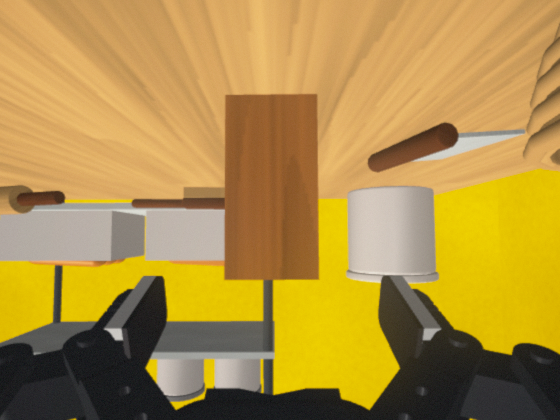

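The fish mould stands plain face towards the gripper, at columns 225–318 and rows 93–279, as predicted. The tan block behind it at (205,195) is the brush's bristle side.

```bash
python3 -m inch '[[8.5,0,-3,-1.3,0,0,0],[8.5,0,-6,-2.7,-0.009,0,0],[8.5,0,-8.5,-3.8,-0.009,0,0.006],[8.5,0,-9.8,-4.5,-0.009,0,0.006],[8.5,0,-9.8,-4.5,-0.009,0,0.006],[0,0,-9.8,-4.5,-0.009,0,0.006],[0,0,-9.8,-4.5,-0.009,0,0.006],[0,0,-9.8,-4.5,-0.009,0,0.006],[0,0,-9.8,-4.5,-0.009,0,0.006],[0,0,-9.8,-4.5,-0.009,0,0.006]]'; python3 st.py
python3 -m inch '[[0,0,0,5,0,0,0],[0,0,0,11,0,0,0],[0,0,0,17,0.17,0,0],[0,0,0,20,0.35,0,0],[0,0,3,20,0.52,0,0],[0,0,6,20,0.7,0,0],[0,0,10,20,0.87,0,0],[0,0,14,20,1.05,0,0],[0,0,18,20,1.22,0,0],[0,0,22,20,1.4,0,0],[0,0,26,20,1.57,0,0],[0,0,26,20,1.57,0,0]]'; python3 go.py 452 260 200 90.8 20
```

```text
clock: 43.42
ee_pos: [601.8, -137.9, 66.3]
eef_rot: [0.579, 0.579, -0.404, 0.408]
contact_force: [0.1, 3.7, 5.3]
finger_gap: 58.5
gripper_force: 65.4
t 43.425 p [ 601.8 -137.9   66.3] toolx [ 0.    0.34 -0.94] y [1. 0. 0.] z [ 0.   -0.94 -0.34] j [-0.47  1.04  0.16  1.97  1.1   1.15 -1.38] gap 58.54953936227325 F [0.1 3.7 5.3]
clock: 44.92
ee_pos: [600.7, 120.1, 264.5]
eef_rot: [0.698, 0.694, 0.123, -0.123]
contact_force: [-0.6, -0.5, -1.9]
finger_gap: 58.3
gripper_force: 64.7
shift [-14.87  13.99  -6.45] turn [ 0.    -0.001  0.02 ] rows 3.4
```

```bash
python3 -m inch '[[0,-5,4.5,0,0,0,0.02],[0,-10,9.5,0,0,0,0.02],[0,-14.9,14,-3,0,0,0.02],[0,-14.9,14,-6.4,0,0,0.02],[0,-14.9,14,-10,0,0,0.02],[0,-14.9,14,-13.5,0,0,0.02],[0,-14.9,14,-13.5,0,0,0.02],[0,-14.9,14,-13.5,0,0,0.02]]'; python3 go.py 452 260 22 90.8 20; python3 st.py
```

```text
clock: 45.92
ee_pos: [452.7, 261.9, 131.7]
eef_rot: [0.69, 0.703, 0.122, -0.123]
contact_force: [0.1, 0.4, -0.9]
finger_gap: 58.6
gripper_force: 65.0
shift [ -0.07  -0.19 -10.97] turn [ 0.001  0.003 -0.003] rows 1.8
t 45.925 p [452.7 261.9 131.7] toolx [-0.02  0.94  0.34] y [1.   0.02 0.  ] z [-0.    0.34 -0.94] j [-0.08  0.54 -0.51  2.24 -0.2   0.25 -0.29] gap 58.623874096274776 F [ 0.1  0.4 -0.9]
```

```bash
python3 -m inch '[[0,0,-0.2,-3,0,0,0],[0,0,-0.2,-6,0,0,0],[0,0,-0.2,-8,0,0,0],[0,0,-0.2,-8,0,0,0]]'; python3 st.py
```

```text
clock: 46.42
ee_pos: [451.7, 260.5, 58.9]
eef_rot: [0.69, 0.703, 0.121, -0.126]
contact_force: [-0.6, -0.8, -1.5]
finger_gap: 58.9
gripper_force: 65.9
t 46.425 p [451.7 260.5  58.9] toolx [-0.02  0.94  0.34] y [ 1.    0.02 -0.  ] z [-0.01  0.34 -0.94] j [-0.15  0.67 -0.4   2.28 -0.74  0.11  0.29] gap 58.935838534891225 F [-0.6 -0.8 -1.5]
```

```bash
python3 -m inch '[[0,0,0,5,0,0,0],[0,0,-2,11,0,0,0],[0,2,-6,15,0,0,0],[0,4,-6,15,0,0,0.6],[0,4,-6,15,0,0,0.6],[0,4,-6,15,0,0,0.6],[0,4,-6,15,0,0,0.6],[0,4,-6,15,0,0,1.2],[0,4,-6,15,0,0,1.2],[0,4,-6,15,0,0,1.57],[0,4,-6,15,0,0,1.57],[0,4,-6,15,0,0,1.57]]'; python3 go.py 465.5 265.5 100 180.8 20; python3 st.py
```

```text
clock: 47.92
ee_pos: [490.6, 199.8, 208.7]
eef_rot: [0.006, 0.985, -0.003, -0.173]
contact_force: [-1.0, 0.5, -1.1]
finger_gap: 58.9
gripper_force: 66.0
shift [ -2.51   6.57 -10.87] turn [0.007 0.001 0.025] rows 2.1
t 47.925 p [490.6 199.8 208.7] toolx [-0.94  0.01  0.34] y [ 0.01  1.   -0.01] z [-0.34 -0.   -0.94] j [-0.19  0.56 -0.33  1.84  0.01  1.08  1.05] gap 58.87543180918178 F [-1.   0.5 -1.1]
```

Joints are comfortable at this yaw, so I'll lower the mould.

```bash
python3 -m inch '[[0,-2.5,6.6,0,0.007,0,0.025],[0,-2.5,6.6,-4,0.007,0,0.025],[0,-2.5,6.6,-8,0.007,0,0.025],[0,-2.5,6.6,-10.9,0.007,0,0.025],[0,-2.5,6.6,-10.9,0.007,0,0.025],[0,-2.5,6.6,-10.9,0.007,0,0.025]]'; python3 go.py 465.5 265.5 22 180.8 20; python3 st.py; python3 -c "
from h import *
save('top','pics/t3.png'); save('wrist','pics/w7.png')
a=cv2.imread('pics/t3.png')[170:310,110:250]; b=cv2.imread('pics/w7.png')
cv2.imwrite('pics/tw.png',np.hstack([cv2.resize(a,(400,400)),cv2.resize(b,(400,300))[:300] if 0 else cv2.copyMakeBorder(cv2.resize(b,(400,300)),0,100,0,0,0)]))"
```

```text
clock: 48.68
ee_pos: [465.9, 266.3, 100.2]
eef_rot: [-0.005, 0.985, -0.001, -0.173]
contact_force: [-0.1, 0.9, -1.1]
finger_gap: 58.7
gripper_force: 66.0
shift [-0.04 -0.08 -7.82] turn [-0.001  0.001  0.003] rows 1.3
t 48.675 p [465.9 266.3 100.2] toolx [-0.94 -0.01  0.34] y [-0.01  1.    0.  ] z [-0.34 -0.   -0.94] j [-0.31  0.7  -0.33  1.91  0.03  0.86  0.97] gap 58.70575620523734 F [-0.1  0.9 -1.1]
```

View pics/tw.png

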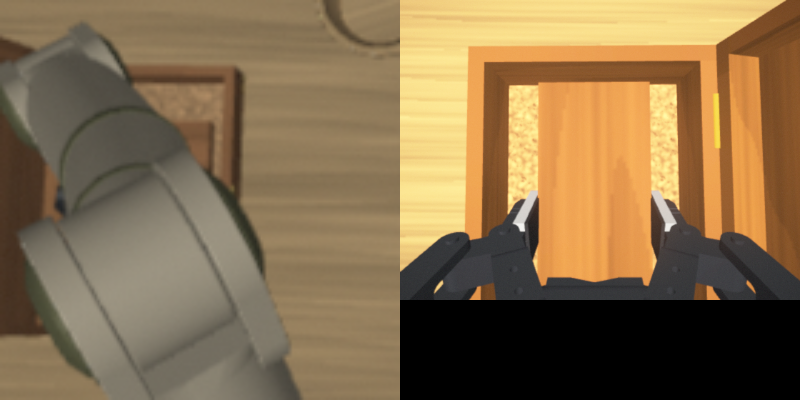

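```bash
python3 -m inch '[[0,0,-0.1,-3,0,0,0],[0,0,-0.1,-6,0,0,0],[0,0,-0.1,-7.3,0,0,0],[0,0,-0.1,-7.8,0,0,0],[0,0,-0.1,-7.8,0,0,0]]'; python3 -m inch '[[0,0,0,-0.2,0,0,0],[0,0,0,-0.2,0,0,0]]'; python3 -m inch '[[0,0,0,-0.15,0,0,0],[0,0,0,-0.15,0,0,0]]'
```

```text
clock: 49.4
ee_pos: [466.0, 265.4, 21.7]
eef_rot: [-0.006, 0.985, -0.001, -0.174]
contact_force: [-0.3, -0.2, -1.2]
finger_gap: 58.6
gripper_force: 66.0
clock: 49.65
ee_pos: [466.1, 265.5, 21.4]
eef_rot: [-0.006, 0.985, -0.001, -0.173]
contact_force: [1.0, -2.1, 19.7]
finger_gap: 58.3
gripper_force: 68.3
clock: 49.9
ee_pos: [466.1, 265.5, 21.3]
eef_rot: [-0.006, 0.985, -0.001, -0.173]
contact_force: [-0.0, -3.2, 34.6]
finger_gap: 58.8
gripper_force: 70.0
```

```bash
python3 -m inch '[[0,0,0,0.3,0,0,0],[8.5,0,0,0.3,0,0,0],[8.5,0,0,0.3,0,0,0],[8.5,0,0,0.3,0,0,0],[8.5,0.5,0,2,0,0,0],[8.5,2,0,6,0,0,0],[8.5,4,0,12,0,0,0],[8.5,4,0,18,0,0,0],[8.5,6,-6,22,0,0,0],[8.5,6,-12,24,0,0,0],[8.5,6,-18,24,0,0,0],[8.5,6,-24,24,0,0,0]]'; python3 -m inch '[[5,0,-6,0,0,0,-0.8],[3,0,-8,0,0,0,-0.8],[3,0,-8,0,0,0,-0.8],[3,0,-8,0,0,0,-0.8],[3,0,-8,0,0,0,-0.8]]'; python3 st.py
python3 - <<'E'
from h import *
b,ci=save('top','pics/t4.png')
cv2.imwrite('pics/t4c.png',cv2.resize(b[160:310,90:290],None,fx=4,fy=4,interpolation=cv2.INTER_CUBIC))
E
```

```text
clock: 51.4
ee_pos: [525.7, 29.7, 258.9]
eef_rot: [-0.006, 0.985, -0.001, -0.173]
contact_force: [0.6, 0.6, -0.1]
finger_gap: 85.1
gripper_force: 0.0
clock: 52.02
ee_pos: [525.2, -49.2, 258.1]
eef_rot: [0.379, 0.909, 0.067, -0.16]
contact_force: [-0.3, 1.1, -0.2]
finger_gap: 30.0
gripper_force: 0.0
t 52.025 p [525.2 -49.2 258.1] toolx [-0.66  0.67  0.34] y [0.71 0.7  0.  ] z [-0.24  0.24 -0.94] j [ 0.2   0.46 -0.12  1.84 -0.19  1.11  0.97] gap 30.038999456381163 F [-0.3  1.1 -0.2]
```

View pics/t4c.png

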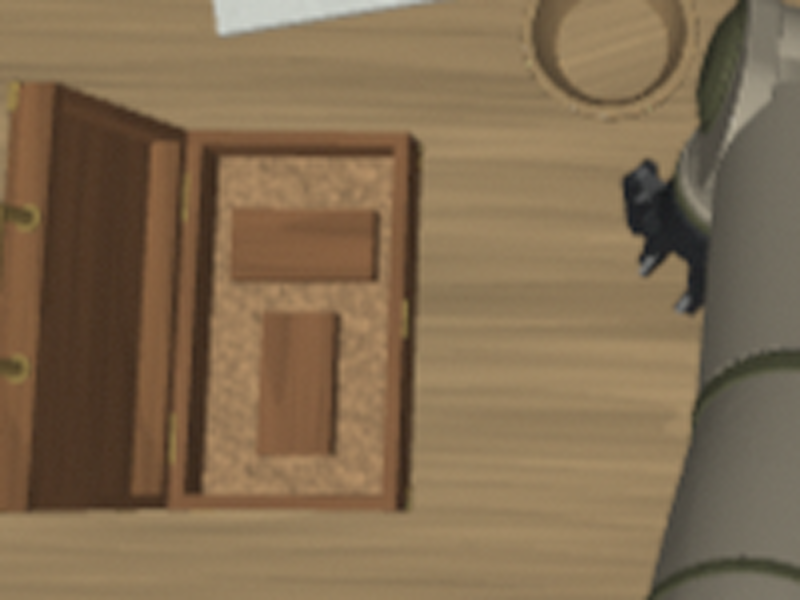

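The crop shows both moulds plain face up, flat and separate in the chest at about (305,243) and (298,383), with the lid open. Next I'll fetch the lid.

```bash
python3 go.py 510 427 350 180.9 0; python3 go.py 525 100 350 180.9 0
```

```text
shift [-1.52 47.59  9.2 ] turn [-0.136 -0.332  0.798] rows 7.8
shift [-0.02 14.89  9.2 ] turn [-0.136 -0.332  0.798] rows 4.7
```

```bash
python3 -m inch '[[3,0,5,5,-0.136,-0.332,0.798],[3,0,10,9.2,-0.136,-0.332,0.798],[3,0,15,9.2,-0.136,-0.332,0.798],[3,0,20,9.2,-0.136,-0.332,0.798],[3,-1,26,9.2,-0.136,-0.332,0.798],[3,-1.5,32,9.2,-0.136,-0.332,0.798],[3,-1.5,38,9.2,-0.136,-0.332,0.798],[3,-1.5,44,9.2,-0.136,-0.332,0.798],[3,-1.5,47.6,9.2,-0.136,-0.332,0.798],[3,-1.5,47.6,9.2,-0.136,-0.332,0.798],[3,-1.5,47.6,9.2,-0.136,-0.332,0.798]]'; python3 go.py 510 427.4 262.4 180.9 0
python3 - <<'E'
from h import *
b,ci=save('wrist','pics/w8.png')
print(proj([(x,427.4,281.4) for x in(455,510,565)],ci).round())
E
```

```text
clock: 53.45
ee_pos: [510.4, 427.3, 349.1]
eef_rot: [-0.01, 1.0, -0.001, -0.0]
contact_force: [0.5, -0.5, 0.4]
finger_gap: 30.0
gripper_force: 0.0
shift [-0.04  0.01 -8.67] turn [ 0.002 -0.001 -0.004] rows 1.4
[[275. 135.]
 [273. 227.]
 [271. 307.]]
```

View pics/w8.png

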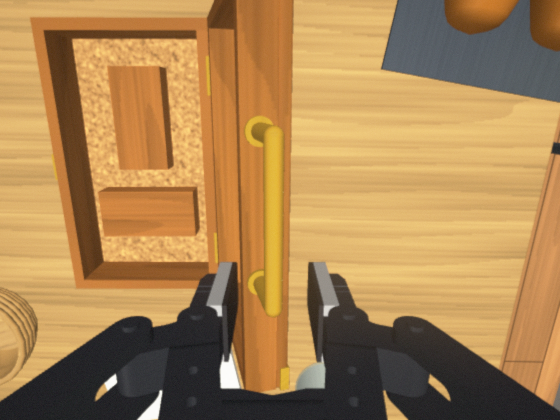

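The bar is centred between the fingers at column 273. I'll grip it and lower the lid.

```bash
python3 -m inch '[[3,0,0,-5,0,0,0],[3,0,0,-8.7,0,0,0],[3,0,0,-8.7,0,0,0],[3,0,0,-8.7,0,0,0],[0,0,0,-8.7,0,0,0],[0,0,0,-8.7,0,0,0],[0,0,0,-8.7,0,0,0],[0,0,0,-8.7,0,0,0]]'
python3 -m inch '[[0,0,-2.8,0.73,0,0,0],[0,0,-5,1.03,0,0,0],[0,0.1,-7.22,1.12,0,0,0],[0,0.1,-9.99,0.91,0,0,0],[0,0.2,-12.72,0.36,0,0,0],[0,0.2,-15.35,-0.53,0,0,0],[0,0.2,-17.85,-1.74,0,0,0],[0,0.3,-20.18,-3.25,0,0,0],[0,0.3,-22.31,-5.04,0,0,0],[0,0.3,-22.31,-5.04,0,0,0]]'; python3 go.py 513.8 204.4 212.5 180.9 0
```

```text
clock: 54.5
ee_pos: [511.2, 427.6, 264.3]
eef_rot: [-0.009, 1.0, -0.0, 0.001]
contact_force: [-0.8, -3.0, 6.5]
finger_gap: 9.6
gripper_force: 58.5
clock: 55.75
ee_pos: [514.8, 201.8, 211.3]
eef_rot: [-0.007, 1.0, -0.001, 0.0]
contact_force: [4.7, -2.3, 0.5]
finger_gap: 9.2
gripper_force: 61.5
shift [-0.1   0.26  0.12] turn [0.002 0.001 0.001] rows 0.0
```

```bash
python3 -m inch '[[0,0,-1.88,-2.04,0,0,0],[0,0,-3.5,-4.3,0,0,0],[0,0,-4.82,-6.74,0,0,0],[0,0,-5.83,-9.33,0,0,0],[0,0,-6.2,-10.7,0,0,0],[0,0,-6.51,-12.02,0,0,0],[0,0,-6.7,-13.4,0,0,0],[0,0,-6.84,-14.4,0,0,0],[0,0,-6.84,-14.6,0,0,0],[0,0,-6.84,-14.6,0,0,0]]'; python3 st.py
```

```text
clock: 57.0
ee_pos: [516.2, 136.3, 66.7]
eef_rot: [-0.009, 1.0, 0.0, 0.002]
contact_force: [6.0, -1.7, -1.4]
finger_gap: 9.5
gripper_force: 60.7
t 57.0 p [516.2 136.3  66.7] toolx [-1.   -0.02 -0.  ] y [-0.02  1.    0.  ] z [ 0.  0. -1.] j [-0.21  0.63 -0.23  2.16  0.36  0.38  0.86] gap 9.497789764021109 F [ 6.  -1.7 -1.4]
```

```bash
python3 -m inch '[[0,0,0,-0.1,0,0,0],[3,0,0,-0.1,0,0,0],[3,0,0,-0.1,0,0,0],[3,0,0,-0.1,0,0,0],[3,0,0,4,0,0,0],[3,0,0,10,0,0,0],[3,0,-5,16,0,0,0],[3,0,-12,18,0,0,0],[3,0,-20,18,0,0,0],[3,0,-20,18,0,0,0]]'
python3 - <<'E'
from h import *
b,ci=save('scene','pics/s9.png')
E
```

```text
clock: 58.25
ee_pos: [512.8, -67.0, 246.2]
eef_rot: [-0.008, 1.0, -0.001, -0.0]
contact_force: [-0.6, -0.2, -0.1]
finger_gap: 29.7
gripper_force: 0.0
```

View pics/s9.png

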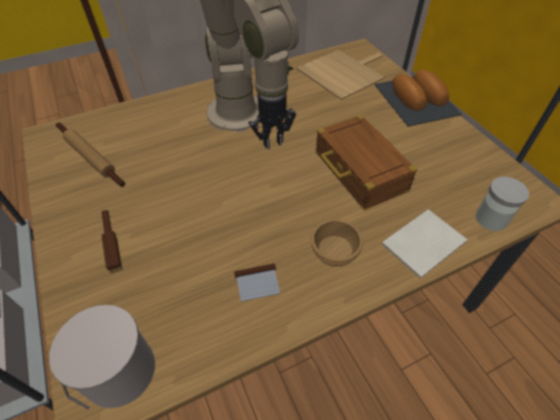

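The lid is shut at (365,160), no moulds are left on the bench, and the basket, brush and scraper are where they were. The arm is clear, so I'm handing in.

```bash
python3 -c "
from cell import order; print(order.sign_off())"
```

```text
the job is handed in; nothing more can be done
None
```

Job handed in at about 58 s: the two moulds present (flower and fish) lie carved face down, side by side on the chest floor, the lid is shut, and the basket, brush and scraper look unmoved; no verdict came back at sign-off.

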